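# Lock the centrifuge rotor with its T-handled square key

## Task

The rotor in the open centrifuge is still loose on its shaft. Take the large T-handled square key from the key rack, set it fully home in the square socket of the screw in the middle of the rotor (turn it under light pressure until it drops in), and turn the screw clockwise to its stop. Then draw the key out and put it back in the rack, hanging upright on its collar, and leave the other key, the timer and the brown bottle as they stand.

Things in the scene. Friction and masses are not known exactly. Their poses are not given: they have to be found in the camera images.
- large_key_handle (a point): Centre of the large key's black T handle, the grip: a bar 100 mm long in x, 20 mm wide in y, 24 mm high, flat-sided. The key (0.26 kg) is loose and hangs upright in one of the rack's two holes; z is up along its shaft. Below this point: collar (32 mm diameter) from 37 to 43 mm, round 18.5 mm shaft, square bit from 85 mm to the tip at 105 mm.
- large_key_collar (a point): Centre of the underside of the large key's collar, 62 mm above its tip and 43 mm below its handle centre; it lies on the rack plate when the key hangs in the rack. Axes as the handle.
- large_key_tip (a point): Centre of the tip face of the large key's square bit, 105 mm below the handle centre; axes as the handle. Bit 13 mm across flats, 20 mm long, flats facing +-x (along the handle) and +-y; the last 4 mm taper to 8.5 mm across flats.
- small_key_handle (a point): Centre of the handle (64 x 16 x 18 mm) of the small T key, which hangs in the other rack hole and stays there; its 7 mm square bit is far too small for the screw. Same heights and axes as the large key.
- screw_socket (a point): Centre of the mouth of the square socket in the rotor's screw, 100 mm above the worktop, z up. Socket 14.5 mm across flats, 14 mm deep, mouth chamfered 2 mm; flats facing +-x and +-y; the axes turn with the screw. The key enters at any of four angles 90 degrees apart (then about 0.12 rad of play each way); at a wrong angle it stops about 3 mm deep, home it is 14 mm deep.
- rotor_screw (a joint): Turn of the screw in rad, growing clockwise seen from above; starts between 0 and 0.3, hard stop (locked) at 1.3. It turns stiffly (0.12 N m) and stays where it is left. Its head (36 mm) lies sunk 2 mm in the rotor's hub, so only the key can drive it; the tube caps round the hub stay 25 mm or more from the axis.
- bowl_rim (a point): Centre of the rim of the centrifuge's round bowl (170 mm across) on the rotor axis, 128 mm above the worktop; x points from the control panel to the open lid. The housing reaches 152 mm to -x, 122 mm to +x and 115 mm to +-y of the axis. The lid stands open behind, 108 mm from the axis at its hinge, leaning back to 185 mm at its top, 335 mm above the worktop.
- rack_hole_0 (a point): Centre of one hole of the key rack, at the plate's upper face, 80 mm above the worktop. Plate 70 x 190 mm, 8 mm thick, holes 22 mm in diameter and 110 mm apart along y, chamfered 1.5 mm. z up.
- rack_hole_1 (a point): Centre of the rack's other hole, as rack_hole_0, 110 mm farther along +y.
- bench_timer: Small flat bench timer, 62 x 62 x 17 mm, loose, origin at the centre of its underside; not to be moved.
- amber_bottle: Small brown reagent bottle, 46 mm diameter, 88 mm high, loose, origin at the centre of its underside; not to be moved.
Not all that is in view belongs to the job. Leave any purple look-alike of the part that bears large_key_handle alone.

How it is judged:
By the outcome, as a careful person would: the job done as asked, in the order asked, and still so for the second after the job is handed in, with the robot touching nothing.
It also fails if it takes over 58 s, if anything falls off the work surface, if the arm or the gripper's body presses on something with over 40 N, if the wrist force passes 120 N, or if a joint passes its speed limit or range.

## Robot

A 6-joint arm with a two-finger parallel gripper is mounted at the origin on a cart in front of the work surface, level with it; the furniture and walls round the work are solid. World frame = base frame: x ahead of the robot, y to its left, z up, the work surface at z = 0. Lengths are in mm, angles in degrees, forces in N, time in s.
With the tool pointing down it reaches from about 300 to 850 mm from the base axis. Payload 4.2 kg.
Tool frame: the origin (TCP) lies between the finger pads; the fingertips stand 19 mm ahead of it and the grasp point (between the pads) is the TCP; z points along the fingers, x is the direction in which the jaws open and shut, and the axes are right-handed (so a half turn about z gives the same grasp; the last joint's range is limited). The gripper opens to 91 mm and grips with 3 to 60 N. Pads are 32 mm wide; open, the fingers measure 118 mm over their backs; the gripper's body (76 mm by 178 mm) begins 60 mm behind the grasp point.
Start: joints at [-65.546, 18.312, 89.639, -0, 72.044, -1.146], TCP at [248.452, -518.568, 232.976] pointing down, gripper open.
Joint ranges: [-177.97, 177.97], [-48.28, 115.42], [12.27, 149.76], [-77.06, 257.06], [2.81, 150.46], [-146.56, 146.56]. Speed limits (degrees/s): [147.25, 147.25, 180, 180, 180, 180].

## Interface

Orientations are given as [roll, pitch, yaw] about the fixed x, y, z axes, in that order (R = Rz(yaw) Ry(pitch) Rx(roll)).
In Python, from workcell import sensors, grab_frame, env gives the robot as it stands.
- The arm moves only by the tool servo_tool, never from a script. Its argument "motion" is one flat list of numbers, 7 for each row, row after row: the shift along the world's x, y, z in mm, then the turn, a rotation vector about the world's x, y, z in rad, then the opening in per cent of the stroke, from 0 (shut) to 100 (fully open). In form: [x, y, z, rx, ry, rz, grip, x, y, z, rx, ry, rz, grip, ...]. A call has 1 to 10 rows; each row shifts and turns the commanded pose from where the row before left it; what a row does not reach is not made up. A row lasts 1/12 s, in which the tool goes at most 41.7 mm and 7.16 degrees, less where a joint would pass 70% of its speed; a pose out of reach is approached as far as the arm can. A call with a gripper value outside its range is refused whole. The fingers move at their own pace and stop on an object; "newtons" is the grip in N (left out, the last holds). Time passes only in rows, so rows that do not move let the fingers close. It gives the time, the measured TCP pose, the force and the opening at its end, in the units of the state.
- sensors.state(): the state, without advancing time (a new reading comes with each control period).
- grab_frame(name): name is "scene" or "top"; returns a dict with "image" (420x560x3 uint8, red, green, blue), "depth" (420x560 float32, mm along the optical axis (not along the pixel's ray), 0 where there is no reading), "fx", "fy", "cx", "cy" (pixels), "dist_coeffs" ([k1, k2, p1, p2, k3] as OpenCV has them; the pictures are not rectified), "extrinsics" (4x4, takes a point from camera to world coordinates). Camera axes: x right, y up, looking along -z (the intrinsics and any distortion apply to the point x, -y, -z); pixel columns grow to the right and rows downward; lengths in mm; the calibration is good to about 2 mm. A picture is of the moment at which its call begins.
- env.job_done(): hands the job in, once; it reports no verdict.
The state is a dict: "time_s": time; "qpos": joint angles; "qvel": joint speeds; "effort": joint torques, N m; "ee_pos": TCP position; "ee_rot": TCP orientation; "force": force on the tool from outside, world axes, zero at the start; "torque": the same for the moment, N m; "gripper_width": finger opening in mm.
Only numpy, scipy, OpenCV 4.12 (cv2) and the standard library are available. Lean on these libraries where they do the work, as an engineer would, in place of code of your own. Each camera call takes 0.05 s, during which the arm holds its last target.

## Working session

There is one attempt and no reset: what is moved stays moved. The work goes in short steps, Python scripts to look and compute and a tool call to move; the robot and the scene stay as the last step left them, time stands still between calls to the robot, and variables do not carry over. Pictures are saved under pics/ and viewed, and the job is handed in when it is done.

Besides the shell and the picture viewer there is one more tool, called after ">>>" as a command line: name --argument value ..., lists and objects as JSON in quotes. servo_tool: Moves the arm, as the interface text tells. Its arguments: {"type":"object","properties":{"motion":{"type":"array"},"newtons":{"type":"number"}},"required":["motion"]}

```bash
mkdir -p pics
cat > h.py <<'E'
import numpy as np, cv2
from workcell import sensors, grab_frame, env
def grab(name,save=None):
    f=grab_frame(name)
    if save: cv2.imwrite('pics/'+save,f['image'][:,:,::-1])
    return f
def K(f): return np.array([[f['fx'],0,f['cx']],[0,f['fy'],f['cy']],[0,0,1.]])
def ray(f,uv):
    p=cv2.undistortPoints(np.array(uv,float).reshape(-1,1,2),K(f),np.array(f['dist_coeffs'],float)).reshape(-1,2)
    d=np.c_[p[:,0],-p[:,1],-np.ones(len(p))]
    E=np.array(f['extrinsics']); return E[:3,3], d@E[:3,:3].T
def onz(f,uv,z):
    o,d=ray(f,uv); return o+d*((z-o[2])/d[:,2])[:,None]
def cloud(f):
    h,w=f['depth'].shape; v,u=np.mgrid[:h,:w]
    o,d=ray(f,np.c_[u.ravel(),v.ravel()]); 
    return (o+d*f['depth'].reshape(-1,1)).reshape(h,w,3)
def proj(f,P):
    E=np.linalg.inv(np.array(f['extrinsics'])); P=np.atleast_2d(P)@E[:3,:3].T+E[:3,3]
    P=P*[1,-1,-1]
    return cv2.projectPoints(P,np.zeros(3),np.zeros(3),K(f),np.array(f['dist_coeffs'],float))[0].reshape(-1,2)
E
python3 - <<'E'
from h import *
import pickle
for n in('scene','top'):
    f=grab(n,n+'0.png'); pickle.dump({k:f[k] for k in f},open(n+'0.pkl','wb'))
    print(n,f['fx'],f['dist_coeffs'],np.array(f['extrinsics']).round(2).tolist())
print(sensors.state())
E
```

```text
scene 477.06138923651025 [-0.01147579  0.          0.          0.          0.        ] [[-0.79, 0.22, -0.57, -167.89], [-0.61, -0.32, 0.72, 856.98], [-0.02, 0.92, 0.39, 580.26], [0.0, 0.0, 0.0, 1.0]]
top 389.9652831817326 [0.03017512 0.         0.         0.         0.        ] [[-0.02, 1.0, -0.08, 417.12], [-1.0, -0.02, 0.03, 6.14], [0.02, 0.08, 1.0, 1310.33], [0.0, 0.0, 0.0, 1.0]]
{'time_s': 0.1, 'qpos': array([-6.55453381e+01,  1.83472311e+01,  8.96991102e+01,  6.22185423e-06,
        7.20426662e+01, -1.14626279e+00]), 'qvel': array([-0.00061789, -0.09050276, -0.12357634,  0.07509011, -0.02015222,
        0.04458223]), 'effort': array([ 4.56958933e-04, -4.13331807e+01, -2.32510597e+01,  7.28546223e-02,
        4.22529504e-02, -4.83017095e-05]), 'ee_pos': array([ 248.28408888, -518.17447948,  232.2138814 ]), 'ee_rot': array([-1.79998214e+02,  8.89895648e-02, -6.43990759e+01]), 'force': array([ 0.19280118, -0.44174644, -0.2236272 ]), 'torque': array([-0.00288471, -0.02189754,  0.04923934]), 'gripper_width': 91.41050851120958}
```

View pics/scene0.png

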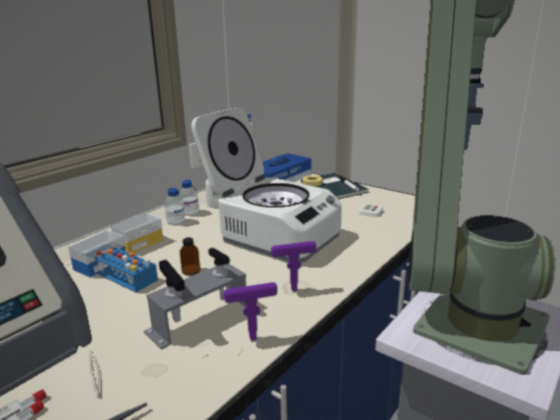

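View pics/top0.png

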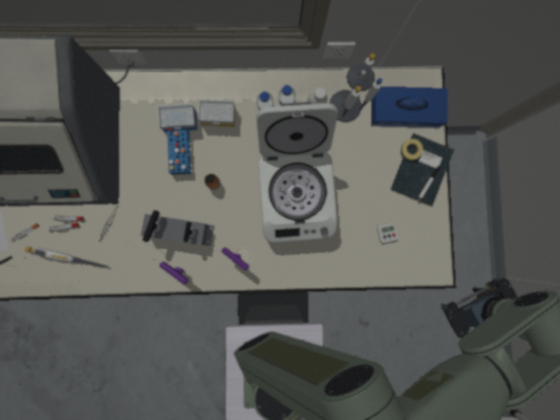

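The top view shows the rack near px (178,232). It holds black T handles at (150,226), which is longer, and (208,235), which is shorter. Two purple look-alikes stand at (175,272) and (235,258). The centrifuge rotor is at (297,191), the bottle at (212,182) and the timer at (388,233). I'll enlarge this area to confirm.

Run:
```python
import pickle
from h import *
f=pickle.load(open('top0.pkl','rb')); s=pickle.load(open('scene0.pkl','rb'))
a=cv2.resize(f['image'][200:290,130:260,::-1],None,fx=6,fy=6,interpolation=cv2.INTER_CUBIC)
cv2.imwrite('pics/c1.png',a)
b=cv2.resize(f['image'][150:245,250:345,::-1],None,fx=6,fy=6,interpolation=cv2.INTER_CUBIC)
cv2.imwrite('pics/c2.png',b)
b=cv2.resize(s['image'][230:350,130:330,::-1],None,fx=4,fy=4,interpolation=cv2.INTER_CUBIC)
cv2.imwrite('pics/c3.png',b)
b=cv2.resize(s['image'][175:255,215:345,::-1],None,fx=6,fy=6,interpolation=cv2.INTER_CUBIC)
cv2.imwrite('pics/c4.png',b)
C=cloud(f)
for u,v in [(150,226),(207,235),(178,234),(297,191),(212,182),(388,233),(297,170),(175,272),(235,258),(280,270)]: print(u,v,C[v,u].round(1))
```

```text
150 226 [477.5 365.6 132.5]
207 235 [450.2 217.5   3.8]
178 234 [453.4 295.4  79.1]
297 191 [581.5 -80.5  83.7]
212 182 [614.6 187.3  86.7]
388 233 [ 443.9 -385.7   13.8]
297 170 [644.6 -80.5 106.5]
175 272 [338.5 295.1 118.2]
235 258 [375.8 115.5 114. ]
280 270 [328.8 -23.    1. ]
```

View pics/c1.png

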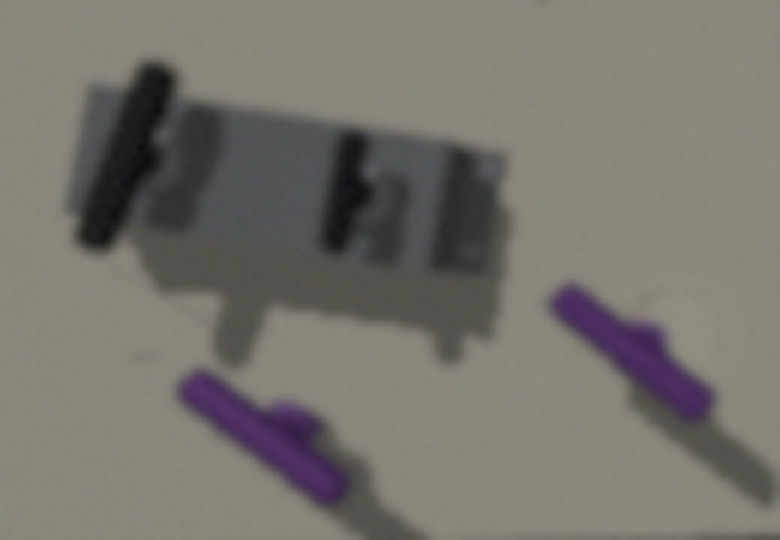

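View pics/c2.png

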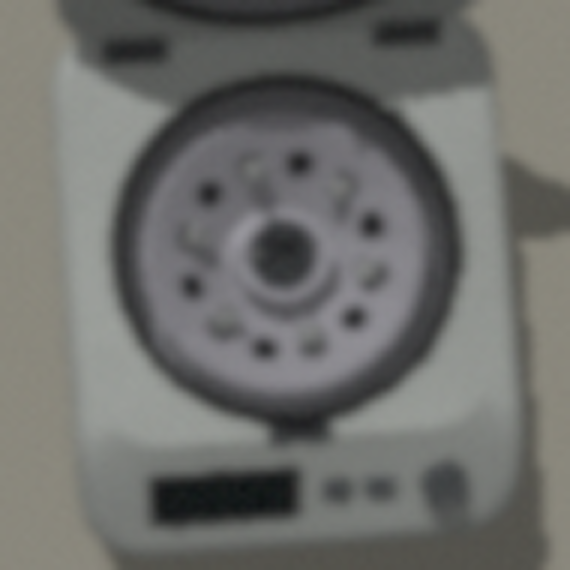

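View pics/c3.png

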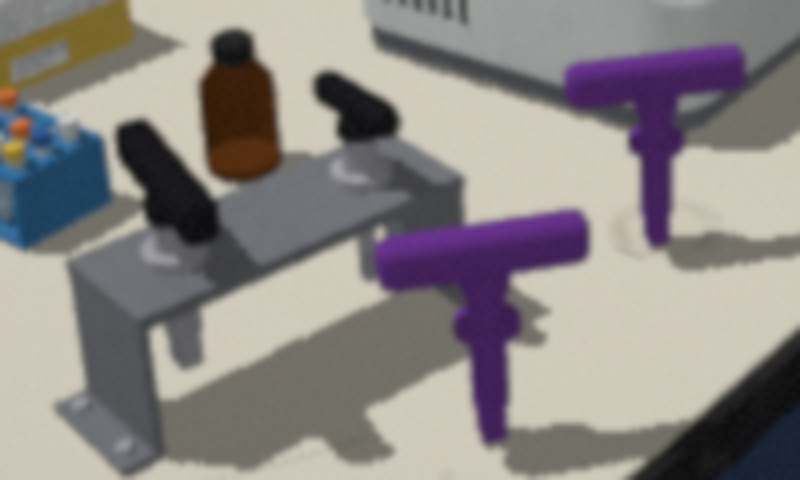

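View pics/c4.png

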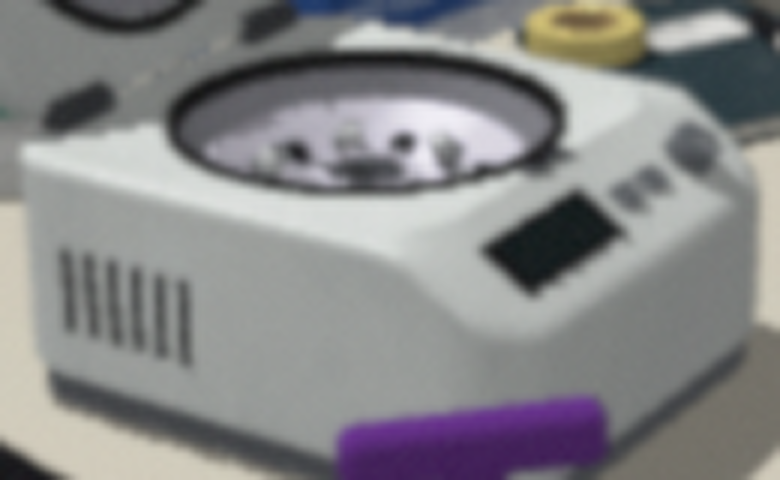

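The longer black T at the +y hole, top px (150,226), is the large key. Its handle runs about 100 mm and is about 1.6 times as long as the other black one. The purple ones are decoys. Next I'll measure precisely.

```bash
cat > m.py <<'E'
import pickle
from h import *
f=pickle.load(open('top0.pkl','rb')); s=pickle.load(open('scene0.pkl','rb'))
C=cloud(f)
g=f['image'].astype(int)
# handles: dark, in boxes
dark=(g.max(2)<45)
for nm,(u0,u1,v0,v1) in dict(large=(138,162,205,245),small=(180,196,215,245)).items():
    m=np.zeros(dark.shape,np.uint8); m[v0:v1,u0:u1]=dark[v0:v1,u0:u1]
    n,l,st,_=cv2.connectedComponentsWithStats(m); k=1+st[1:,4].argmax(); m=(l==k)
    v,u=np.nonzero(m); z=np.median(C[v,u,2]); print(nm,m.sum(),'zmed',z,'zmax',C[v,u,2].max())
    P=onz(f,np.c_[u,v],135)[:,:2]
    r=cv2.minAreaRect(P.astype(np.float32)); print(np.array(r[0]).round(1),np.array(r[1]).round(1),r[2], 'mean',P.mean(0).round(1))
    # depth based: points with z>125
    mm=np.zeros_like(m); mm[v0:v1,u0:u1]=(C[v0:v1,u0:u1,2]>122)
    v,u=np.nonzero(mm); P=C[v,u,:2]; r=cv2.minAreaRect(P.astype(np.float32)); print('depth',len(v),np.array(r[0]).round(1),np.array(r[1]).round(1),r[2],P.mean(0).round(1))
# plate by depth
mm=(abs(C[:,:,2]-80)<6)&(C[:,:,1]>150)&(C[:,:,1]<450)&(C[:,:,0]<560)&(C[:,:,0]>380)
mm=cv2.morphologyEx(mm.astype(np.uint8),cv2.MORPH_OPEN,np.ones((3,3)))
v,u=np.nonzero(mm); P=onz(f,np.c_[u,v],80)[:,:2]; r=cv2.minAreaRect(P.astype(np.float32)); print('plate',np.array(r[0]).round(1),np.array(r[1]).round(1),r[2])
# bowl rim ring dark at z=128
E
python3 m.py
python3 - <<'E'
from h import *
import pickle
f=pickle.load(open('top0.pkl','rb'));C=cloud(f)
b=f['image'][160:225,262:335,::-1]
g=cv2.resize(f['image'][176:206,282:312,::-1],None,fx=20,fy=20,interpolation=cv2.INTER_CUBIC)
g=cv2.convertScaleAbs(g,alpha=2.0,beta=-30)
cv2.imwrite('pics/sock.png',g)
print(C[184:200,288:306,2].round(0).astype(int))
E
```

```text
large 191 zmed 133.17066304666628 zmax 139.53208201629036
[476.9 360.2] [24.3 89.7] 69.87238311767578 mean [477.2 362.4]
depth 238 [472.2 196.4] [384.9  93.8] 87.55306243896484 [477.8 359. ]
small 89 zmed 129.20232703113766 zmax 140.41027489668681
[456.9 252.7] [18.6 55.2] 80.48946380615234 mean [457.2 254.7]
depth 114 [454.1 136.7] [264.6  60.5] 87.0561294555664 [457.7 249.6]
plate [468.9 311.8] [192.1  69.3] 79.53619384765625
[[  86   89   78   83   77   80   81   73   81   81   76   83   83   79
    80   85   87   85]
 [  83   82   80   82   82   76  106   98  102  104  101  100  101   79
    78   80   80   82]
 [  85   79   83   77   98  100  101  104  102   99  100  100  104 1310
   100   78   84   89]
 [  80   80   79  100  102  100   95  102   99  101   97  101   97  105
   101  100   84   81]
 [  82   81   81  103  104   97   99   99   96  100   97  100   99  101
    99   98   79   84]
 [  80   80  101  104   85  102  100  100   99   95  100  102  100  100
    93  103  100   83]
 [  77   81  102   99   99  102  102   93   95   94   93  100  101  101
    98  102   98 1310]
 [ 
[... 152 characters left out ...]
2   83  101
    99   96  102  103]
 [  76   94  104   99   98  101   99   87   87   87   86   84  100  100
   101   99  101   81]
 [  75   88   98  101   99   97  100   86   82   83   85   87  102  101
    95  103  104   74]
 [  78   81  101  102   93  104   99   97  101   99   98  101  103   99
   100   99  105   78]
 [  80   81   94   98  104   99  101  101  105   98   99  101  102   97
   102  100   89   77]
 [  81   74   82   96  101  104   96   99   99  106   96  102   98  105
   101   97   78   82]
 [  78   73   80   89  101  103   98  100  102  101   99  104  104  102
   103   76   82   82]
 [  86   84   80   80   82  101  101   97  103  102   99  100  105   95
    77   81   86   80]]
```

View pics/sock.png

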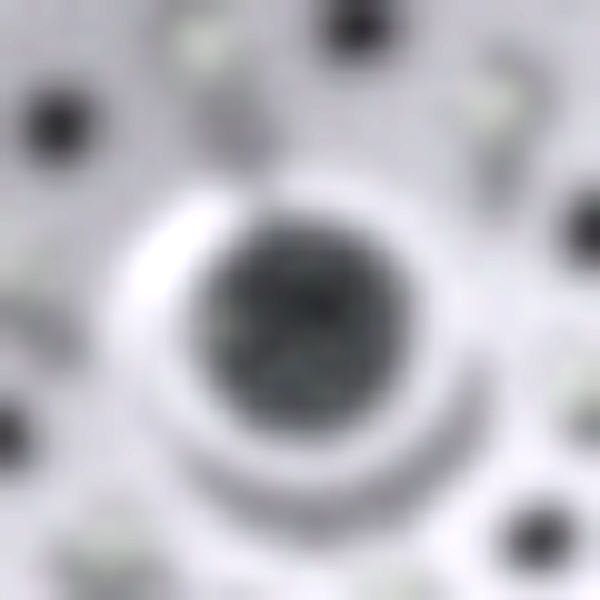

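```bash
cat > m2.py <<'E'
import pickle
from h import *
f=pickle.load(open('top0.pkl','rb')); s=pickle.load(open('scene0.pkl','rb'))
def circ(th,lo,hi,v0,v1,u0,u1,z,inv=False):
    g=cv2.cvtColor(f['image'],cv2.COLOR_RGB2GRAY)[v0:v1,u0:u1]
    G=cv2.resize(g,None,fx=8,fy=8,interpolation=cv2.INTER_CUBIC)
    m=(G<th).astype(np.uint8)
    cs,_=cv2.findContours(m,cv2.RETR_LIST,cv2.CHAIN_APPROX_NONE)
    for c in cs:
        if lo<cv2.contourArea(c)/64<hi:
            uv=(c.reshape(-1,2)+.5)/8-.5+[u0,v0]
            P=onz(f,uv,z)[:,:2].astype(np.float32)
            e=cv2.fitEllipse(P); print(th,'px',uv.mean(0).round(1),'c',np.array(e[0]).round(1),'axes',np.array(e[1]).round(1))
for th in(90,105,120): circ(th,50,200,180,204,284,310,99)
for th in (60,75,90): print('rim');circ(th,1000,4000,155,230,258,340,128)
# handle in the scene: fine mask and predicted box corners
def box(c,yaw,z0,z1,L,W):
    a=np.deg2rad(yaw); x=np.array([np.cos(a),np.sin(a)]);y=np.array([-x[1],x[0]])
    return np.array([[*(c+sx*L/2*x+sy*W/2*y),z] for z in(z0,z1) for sx in(-1,1) for sy in(-1,1)])
def draw(F,nm,u0,u1,v0,v1,k,boxes):
    I=cv2.resize(F['image'][v0:v1,u0:u1,::-1],None,fx=k,fy=k,interpolation=cv2.INTER_CUBIC)
    I=cv2.convertScaleAbs(I,alpha=1.6)
    for b in boxes:
        q=((proj(F,b)-[u0,v0]+.5)*k).astype(int)
        for i,j in [(0,1),(0,2),(1,3),(2,3),(4,5),(4,6),(5,7),(6,7),(0,4),(1,5),(2,6),(3,7)]:
            cv2.line(I,tuple(map(int,q[i])),tuple(map(int,q[j])),(0,255,0),1)
    cv2.imwrite('pics/'+nm,I)
hl=np.array([478.5,364.]); 
B=[box(hl,-20.,111,135,100,20),box(np.array([468.9,311.8]),-10.5,72,80,70,190)]
draw(f,'ov_t.png',135,225,200,260,8,B); draw(s,'ov_s.png',140,250,240,330,7,B)
E
python3 m2.py
```

```text
90 px [296.7 191.9] c [576.5 -78.5] axes [31.9 34. ]
105 px [296.7 192. ] c [576.5 -78.4] axes [35.  37.2]
105 px [289.2 181.8] c [608.2 -55.6] axes [18.4 46.5]
rim
rim
75 px [296.3 192.5] c [571.6 -76. ] axes [148.5 155. ]
75 px [297.4 191.4] c [576.  -78.5] axes [172.3 183.5]
rim
90 px [296.3 192.4] c [571.4 -75.9] axes [142.6 150.5]
90 px [297.4 190.9] c [576.8 -78.5] axes [174.4 189. ]
```

View pics/ov_t.png

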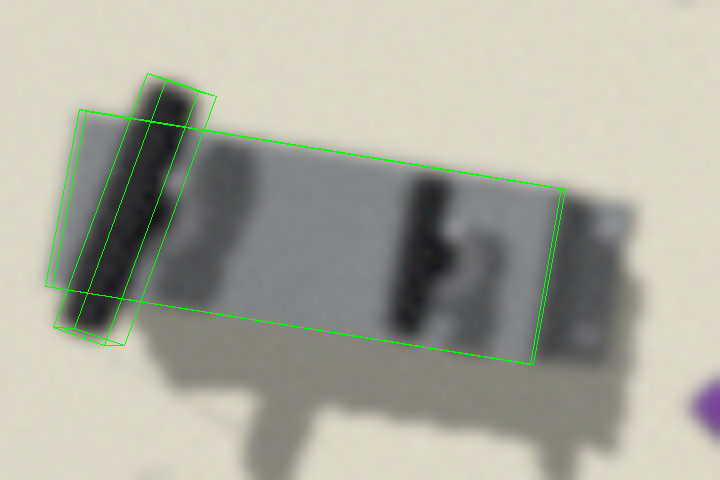

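View pics/ov_s.png

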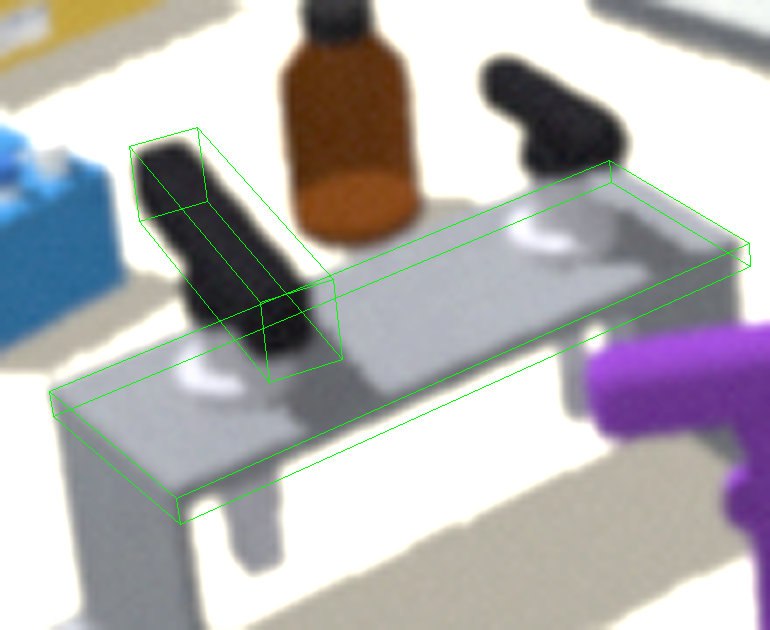

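The plate overlay matches in both views, giving rack yaw −10.5°, hole_1 ≈ (479,366) and hole_0 ≈ (459,258). The large handle has yaw ≈ −20°, so I grasp at tool yaw 70°. The screw is at ≈ (576.5,−78.5). I'll move toward the key now.

>>> servo_tool --motion '[16,34,2,0,0,0.094,100,16,34,2,0,0,0.094,100,16,34,2,0,0,0.094,100,16,34,2,0,0,0.094,100,16,34,2,0,0,0.094,100,16,34,2,0,0,0.094,100,16,34,2,0,0,0.094,100,16,34,2,0,0,0.094,100,16,34,2,0,0,0.094,100,16,34,2,0,0,0.094,100]' --newtons 50

```text
time_s: 0.93
ee_pos: [408.6, -176.7, 252.9]
ee_rot: [-180.0, 0.0, -10.3]
force: [1.2, -0.3, 0.4]
gripper_width: 91.2
```

>>> servo_tool --motion '[4,36,0,0,0,0.094,100,4,36,0,0,0,0.094,100,4,36,0,0,0,0.094,100,4,36,0,0,0,0.094,100,4,36,0,0,0,0.094,100,4,36,0,0,0,0.094,100,4,36,0,0,0,0.094,100,4,36,0,0,0,0.094,100,4,36,0,0,0,0.094,100,4,36,0,0,0,0.094,100]'

```text
time_s: 1.77
ee_pos: [448.0, 183.2, 252.7]
ee_rot: [-180.0, 0.0, 43.6]
force: [0.4, 0.1, 0.1]
gripper_width: 91.3
```

>>> servo_tool --motion '[5.2,30.5,-5,0,0,0.0768,100,5.2,30.5,-5,0,0,0.0768,100,5.2,30.5,-5,0,0,0.0768,100,5.2,30.5,-5,0,0,0.0768,100,5.2,30.5,-5,0,0,0.0768,100,5.2,30.5,-5,0,0,0.0768,100,0,0,-12,0,0,0,100,0,0,-10,0,0,0,100,0,0,0,0,0,0,100]'

```text
time_s: 2.52
ee_pos: [478.1, 363.4, 197.9]
ee_rot: [-179.8, 0.3, 69.7]
force: [-0.7, -0.6, -0.6]
gripper_width: 91.6
```

Run:
```python
from h import *
s=grab('scene'); f=grab('top')
a=cv2.resize(s['image'][150:350,90:290,::-1],(390,390)); b=cv2.resize(f['image'][150:300,100:250,::-1],(390,390))
cv2.imwrite('pics/a1.png',np.hstack([a,b])); print(sensors.state())
```

```text
{'time_s': 2.6167, 'qpos': array([ 3.60816879e+01,  2.19565939e+01,  8.89051121e+01, -1.05016335e-02,
        6.92426600e+01, -3.35838792e+01]), 'qvel': array([-0.26557903, -1.09905397, -1.21621052,  0.0941401 , -0.03226696,
       -0.01993478]), 'effort': array([ 3.64011247e-01, -4.29780114e+01, -2.21774054e+01,  5.79478091e-02,
        8.31279159e-02,  1.47983619e-04]), 'ee_pos': array([479.28795108, 363.43058185, 200.46642511]), 'ee_rot': array([-1.79950444e+02,  9.23734713e-02,  6.96693379e+01]), 'force': array([0.57942143, 0.44233967, 0.05206776]), 'torque': array([ 0.09271375, -0.16228864,  0.01796889]), 'gripper_width': 91.45047785720718}
```

View pics/a1.png

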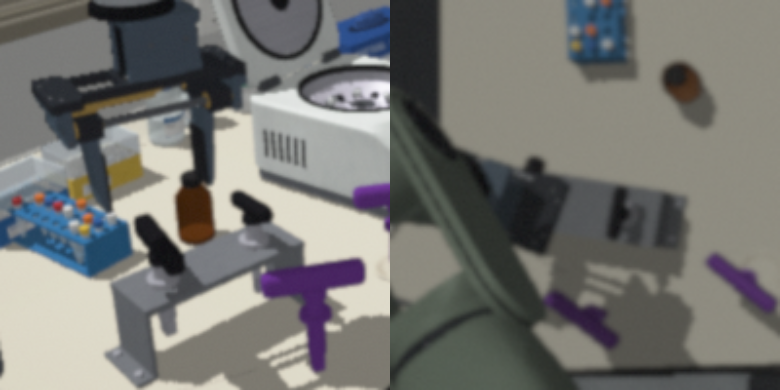

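The open jaws straddle the black handle, which sits at crop px (160,245) in the left view. I'll descend and grip.

>>> servo_tool --motion '[0,1.5,-16,0,0,0,100,0,1,-16,0,0,0,100,0,0,-16,0,0,0,100,0,0,-16,0,0,0,100,0,0,-13,0,0,0,100,0,0,0,0,0,0,100,0,0,0,0,0,0,60,0,0,0,0,0,0,40]' --newtons 10

```text
time_s: 3.28
ee_pos: [480.5, 366.9, 125.5]
ee_rot: [179.9, -0.1, 69.7]
force: [-0.8, 0.1, -0.5]
gripper_width: 80.9
```

>>> servo_tool --motion '[0,0,0,0,0,0,25,0,0,0,0,0,0,20,0,0,0,0,0,0,10,0,0,0,0,0,0,0,0,0,0,0,0,0,0]'

```text
time_s: 3.7
ee_pos: [479.7, 367.0, 124.2]
ee_rot: [180.0, -0.0, 69.7]
force: [-0.3, 0.4, 0.6]
gripper_width: 47.4
```

>>> servo_tool --motion '[0,0,0,0,0,0,0,0,0,0,0,0,0,0,0,0,0,0,0,0,0,0,0,0,0,0,0,0]'

```text
time_s: 4.03
ee_pos: [479.6, 366.7, 123.9]
ee_rot: [-180.0, 0.0, 69.7]
force: [0.4, -1.5, 0.7]
gripper_width: 21.1
```

>>> servo_tool --motion '[0,0,0,0,0,0,0,0,0,0,0,0,0,0]'

```text
time_s: 4.2
ee_pos: [479.5, 366.7, 123.9]
ee_rot: [-180.0, 0.0, 69.7]
force: [-0.3, -1.1, 0.5]
gripper_width: 19.8
```

>>> servo_tool --motion '[0,0,0,0,0,0,0,0,0,0,0,0,0,0,0,0,10,0,0,0,0,0,0,20,0,0,0,0,0,0,25,0,0,0,0,0,0,25,0,0,0,0,0,0,25,0,0,0,0,0,0,25,0,0,0,0,0,0,10,0,0,0,0,0,0,0,0,0,0,0]' --newtons 50

```text
time_s: 5.03
ee_pos: [480.7, 367.9, 267.2]
ee_rot: [179.8, -0.3, 69.7]
force: [0.1, 0.6, -1.8]
gripper_width: 19.8
```

Run:
```python
from h import *
s=grab('scene','lift_s.png'); f=grab('top','lift_t.png')
import pickle; pickle.dump(s,open('lift_s.pkl','wb'))
x=sensors.state(); print(x['ee_pos'],x['ee_rot'],x['gripper_width'],x['force'])
u,v=proj(s,x['ee_pos'])[0]; print(u,v)
u=int(u);v=int(v)
u0=max(0,u-60);v0=max(0,v-40)
a=cv2.resize(s['image'][v0:v0+130,u0:u0+130,::-1],None,fx=4.5,fy=4.5,interpolation=cv2.INTER_CUBIC)
print(u0,v0)
cv2.imwrite('pics/lift_c.png',a)
```

```text
[479.2329429  366.70996371 263.09346893] [-1.79956333e+02  5.11723321e-02  6.97194485e+01] 19.863767899961754 [-0.63511831  0.44786095 -2.34842529]
162.97456070884246 207.06469643947798
102 167
```

View pics/lift_c.png

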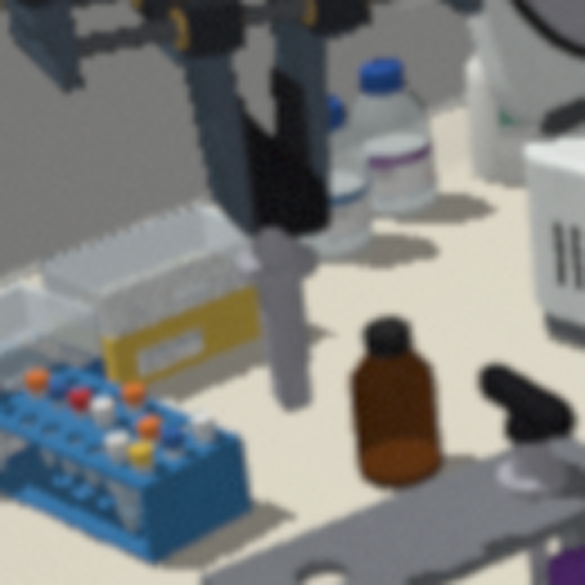

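Run:
```python
from h import *
import pickle
s=pickle.load(open('lift_s.pkl','rb'))
T=np.array([479.23,366.71,263.09])
for dz in (0,38.9,43.9,60,75,90,105.9):
    print(dz, ((proj(s,T-[0,0,dz])[0]-[102,167]+.5)*4.5).round(1))
u0,v0,k=130,215,10
a=cv2.resize(s['image'][v0:v0+50,u0:u0+76,::-1],None,fx=k,fy=k,interpolation=cv2.INTER_CUBIC);cv2.imwrite('pics/key.png',a)
a=cv2.resize(s['image'][270:320,140:216,::-1],None,fx=k,fy=k,interpolation=cv2.INTER_CUBIC)
q=[((proj(s,[478.9,365.9,80])[0]-[140,270]+.5)*k).astype(int)]
cv2.circle(a,tuple(map(int,q[0])),4,(0,255,0),-1);cv2.imwrite('pics/hole.png',a)
```

```text
0 [276.6 182.6]
38.9 [287.5 272.1]
43.9 [288.9 283.3]
60 [293.3 319.3]
75 [297.3 352.4]
90 [301.3 385. ]
105.9 [305.4 419.1]
```

View pics/key.png

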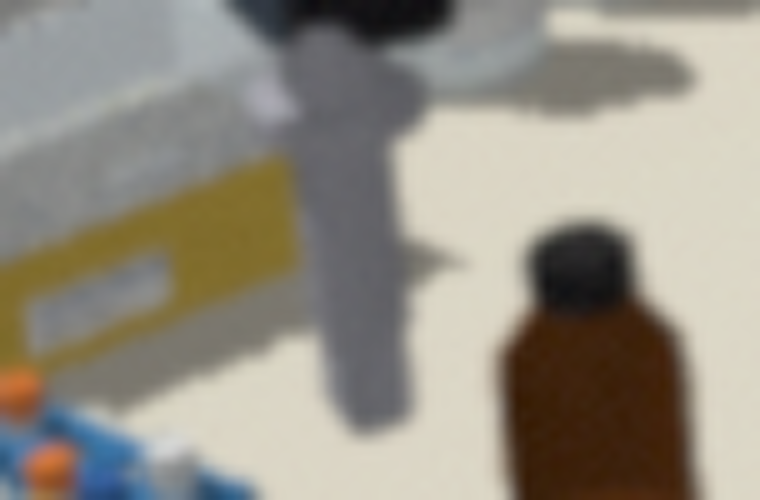

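View pics/hole.png

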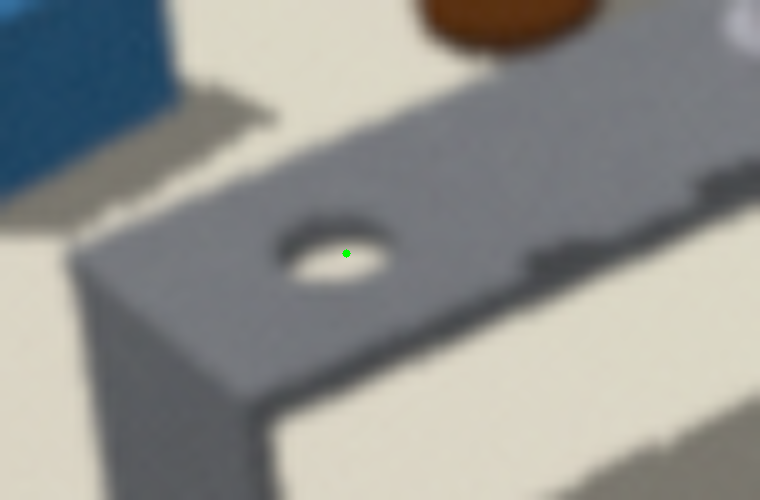

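```bash
cat > shaft.py <<'E'
from h import *
def shaft(s,T,dzs=(50,56,62,68,74,80,86,92,98),half=16,thr=None):
    # rows crossing shaft: find edges of shaft by horizontal gradient around predicted axis
    C=cloud(s); g=cv2.GaussianBlur(cv2.cvtColor(s['image'],cv2.COLOR_RGB2LAB),(3,3),0).astype(float)
    for dz in dzs:
        u,v=proj(s,T-[0,0,dz])[0]; r=int(round(v))
        # depth segmentation: pixels within 25mm of predicted in camera depth
        E=np.array(s['extrinsics']); d0=-(np.linalg.inv(E)@[*(T-[0,0,dz]),1])[2]
        us=np.arange(int(u)-half,int(u)+half); d=s['depth'][r,us]
        ok=abs(d-d0)<25
        if ok.sum(): print(dz,'pred',u.round(1),'obs',us[ok].min(),us[ok].max(),us[ok].mean().round(1),'depth',(d[ok].mean()-d0).round(1),ok.sum())
E
python3 - <<'E'
from shaft import *
import pickle
s=pickle.load(open('lift_s.pkl','rb'))
shaft(s,np.array([479.23,366.71,263.09]))
f=pickle.load(open('scene0.pkl','rb'))
for P in [(576.5,-78.5,100),(576.5,-78.5,128)]: print(proj(f,P))
u0,v0=245,180
a=cv2.resize(f['image'][v0:v0+35,u0:u0+70,::-1],None,fx=11,fy=11,interpolation=cv2.INTER_CUBIC)
a=cv2.convertScaleAbs(a,alpha=1.5)
for P,c in [((576.5,-78.5,100),(0,255,0)),((576.5,-78.5,98),(255,0,0))]:
  q=((proj(f,P)[0]-[u0,v0]+.5)*11).astype(int); cv2.circle(a,tuple(map(int,q)),3,c,-1)
th=np.linspace(0,2*np.pi,60); R=np.c_[576.5+85*np.cos(th),-78.5+85*np.sin(th),th*0+128]; H=np.c_[576.5+18*np.cos(th),-78.5+18*np.sin(th),th*0+100]
for Q in (R,H): cv2.polylines(a,[((proj(f,Q)-[u0,v0]+.5)*11).astype(int)],True,(0,255,0))
cv2.imwrite('pics/rot_s.png',a)
E
```

```text
50 pred 166.1 obs 159 169 164.0 depth -5.2 11
56 pred 166.4 obs 160 169 164.5 depth -5.8 10
62 pred 166.8 obs 160 169 164.5 depth -6.8 10
68 pred 167.1 obs 160 170 165.0 depth -6.0 11
74 pred 167.5 obs 161 170 165.5 depth -6.0 10
80 pred 167.9 obs 161 170 165.5 depth -7.5 10
86 pred 168.2 obs 162 170 166.0 depth -3.6 9
92 pred 168.6 obs 163 171 167.0 depth -4.3 9
98 pred 168.9 obs 164 171 167.5 depth -3.2 8
[[276.04163319 203.87859944]]
[[275.82143825 194.17753652]]
```

View pics/rot_s.png

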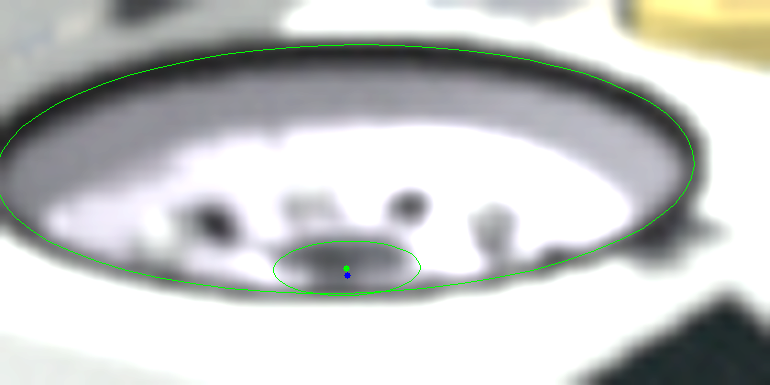

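The key hangs straight in the grip, and both views agree on the rotor axis. I'm carrying the key over the rotor, clear of the rim.

>>> servo_tool --motion '[8.1,-37.1,1,0,0,0.038,0,8.1,-37.1,1,0,0,0.038,0,8.1,-37.1,1,0,0,0.038,0,8.1,-37.1,1,0,0,0.038,0,8.1,-37.1,1,0,0,0.038,0,8.1,-37.1,0,0,0,0.038,0,8.1,-37.1,0,0,0,0.038,0,8.1,-37.1,0,0,0,0.038,0,8.1,-37.1,0,0,0,0.038,0,8.1,-37.1,0,0,0,0.038,0]'

```text
time_s: 5.97
ee_pos: [559.7, -5.9, 266.6]
ee_rot: [-179.8, -0.0, 91.6]
force: [0.6, 0.6, -2.3]
gripper_width: 19.5
```

>>> servo_tool --motion '[8.1,-37.1,0,0,0,0.038,0,8.1,-37.1,0,0,0,0.038,0,0,0,0,0,0,0,0,0,0,0,0,0,0,0,0,0,0,0,0,0,0]'

```text
time_s: 6.38
ee_pos: [576.0, -78.0, 267.0]
ee_rot: [-179.8, -0.1, 95.8]
force: [0.2, -0.3, -1.6]
gripper_width: 19.7
```

Run:
```python
from shaft import *
import pickle
x=sensors.state(); s=grab('scene','rs.png'); pickle.dump(s,open('rs.pkl','wb')); f=grab('top','rt.png'); pickle.dump(f,open('rt.pkl','wb'))
T=x['ee_pos']; print(T,x['ee_rot'],x['force'],x['gripper_width'],x['qpos'].round(1))
shaft(s,T)
u,v=proj(s,T)[0].astype(int);print(u,v)
a=cv2.resize(s['image'][120:240,200:350,::-1],None,fx=5,fy=5,interpolation=cv2.INTER_CUBIC)
cv2.imwrite('pics/rs_c.png',a)
# housing yaw from top0: bright housing minAreaRect
f=pickle.load(open('top0.pkl','rb')); C=cloud(f)
m=((abs(C[:,:,2]-128)<8)&(f['image'].min(2)>110)).astype(np.uint8); m[:, :255]=0; m[:,345:]=0; m[:150]=0; m[250:]=0
v,u=np.nonzero(m); P=onz(f,np.c_[u,v],128)[:,:2]
for c in np.arange(520,680,15):
    k=abs(P[:,0]-c)<4
    if k.sum()>3: print(c,P[k,1].min().round(1),P[k,1].max().round(1))
```

```text
[575.99068218 -77.97917569 267.0167677 ] [-1.79790211e+02 -1.02867288e-01  9.57902637e+01] [ 0.19246502 -0.26712984 -1.64895769] 19.70654407323179 [  -8.9   17.9   85.3    0.    77.  -104.7]
50 pred 275.1 obs 271 278 274.5 depth -4.9 8
56 pred 275.2 obs 272 278 275.0 depth -6.8 7
62 pred 275.2 obs 272 278 275.0 depth -6.4 7
68 pred 275.3 obs 272 278 275.0 depth -5.7 7
74 pred 275.3 obs 272 278 275.0 depth -7.2 7
80 pred 275.4 obs 272 278 275.0 depth -8.4 7
86 pred 275.4 obs 272 278 275.0 depth -5.5 7
92 pred 275.5 obs 272 278 275.0 depth -2.3 7
98 pred 275.5 obs 272 278 275.0 depth -3.4 7
274 143
520 -192.2 30.7
535 -192.7 30.4
550 -190.1 33.2
565 -190.6 32.9
580 -190.9 35.6
595 -188.5 35.4
610 -188.9 35.1
625 -189.4 37.9
640 -186.8 37.6
655 -187.3 37.4
670 15.7 37.2
```

View pics/rs_c.png

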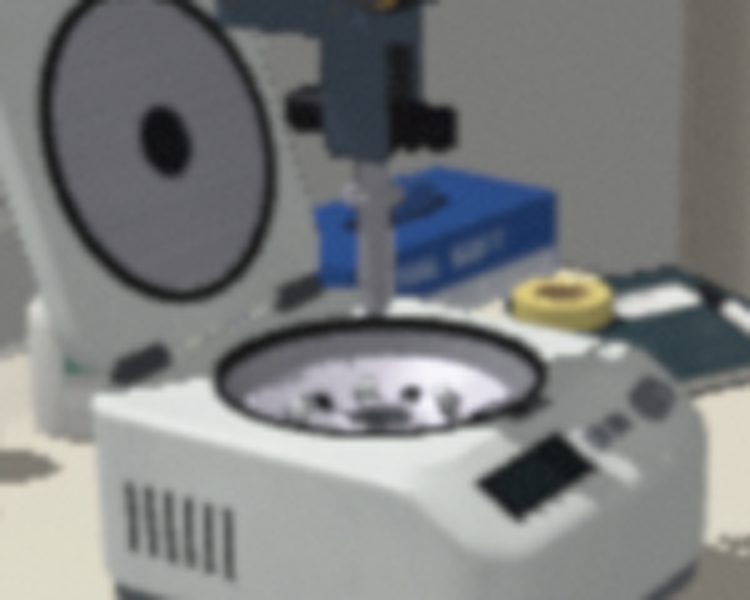

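The tip is above the hub with an offset of about 1 mm or less. The housing yaw is about 2.6°, so the socket yaw lies between −15° and +3° and the key is at +6°. I'll lower to the mouth.

>>> servo_tool --motion '[0,-0.5,-12,0,0,0,0,0,0,-14,0,0,0,0,0,0,-12,0,0,0,0,0,0,-10,0,0,0,0,0,0,-6,0,0,0,0,0,0,-3,0,0,0,0,0,0,-2,0,0,0,0,0,0,0,0,0,0,0,0,0,0,0,0,0,0]'

```text
time_s: 7.23
ee_pos: [577.2, -78.7, 210.5]
ee_rot: [179.9, 0.0, 95.9]
force: [0.8, -0.3, -1.8]
gripper_width: 19.9
```

>>> servo_tool --motion '[0,0,-2,0,0,0,0,0,0,-2,0,0,0,0,0,0,0,0,0,0,0,0,0,0,0,0,0,0]'

```text
time_s: 7.57
ee_pos: [576.8, -78.8, 205.9]
ee_rot: [-180.0, -0.0, 95.8]
force: [0.7, -0.2, -1.8]
gripper_width: 19.7
```

>>> servo_tool --motion '[0,0,-2,0,0,0,0,0,0,-1,0,0,0,0,0,0,0,0,0,0,0,0,0,0,0,0,0,0]'

```text
time_s: 7.9
ee_pos: [576.8, -78.8, 202.9]
ee_rot: [-180.0, -0.0, 95.8]
force: [0.8, 0.0, -2.1]
gripper_width: 20.3
```

>>> servo_tool --motion '[0,0,-1,0,0,0,0,0,0,-1,0,0,0,0,0,0,0,0,0,0,0,0,0,0,0,0,0,0]'

```text
time_s: 8.23
ee_pos: [576.8, -78.9, 201.0]
ee_rot: [-180.0, 0.0, 95.8]
force: [-0.2, -1.0, -2.3]
gripper_width: 19.7
```

>>> servo_tool --motion '[0,0,-1,0,0,0,0,0,0,-1,0,0,0,0,0,0,0,0,0,0,0,0,0,0,0,0,0,0]'

```text
time_s: 8.57
ee_pos: [576.7, -79.2, 199.6]
ee_rot: [180.0, 0.0, 95.9]
force: [-2.6, -1.8, 4.6]
gripper_width: 20.0
```

>>> servo_tool --motion '[0,0,-1,0,0,0,0,0,0,-1,0,0,0,0,0,0,0,0,0,0,0,0,0,0,0,0,0,0]'

```text
time_s: 8.9
ee_pos: [576.3, -79.3, 196.3]
ee_rot: [-179.9, 0.0, 95.9]
force: [-1.8, -3.5, -1.5]
gripper_width: 20.1
```

>>> servo_tool --motion '[-0.3,-0.4,-1.5,0,0,0,0,0,0,-1.5,0,0,0,0,0,0,0,0,0,0,0,0,0,0,0,0,0,0]'

```text
time_s: 9.23
ee_pos: [576.3, -79.4, 193.7]
ee_rot: [-180.0, 0.0, 95.8]
force: [-4.0, -4.1, 0.8]
gripper_width: 19.6
```

>>> servo_tool --motion '[0,0,-1.5,0,0,0,0,0,0,-1,0,0,0,0,0,0,0,0,0,0,0,0,0,0,0,0,0,0]'

```text
time_s: 9.57
ee_pos: [576.3, -79.4, 191.8]
ee_rot: [-180.0, 0.0, 95.9]
force: [-4.8, -5.0, 2.5]
gripper_width: 20.1
```

>>> servo_tool --motion '[-0.5,-0.5,-0.7,0,0,0,0,0,0,-0.6,0,0,0,0,0,0,0,0,0,0,0,0,0,0,0,0,0,0]'

```text
time_s: 9.9
ee_pos: [576.2, -79.6, 191.7]
ee_rot: [179.9, -0.0, 95.8]
force: [-4.5, -3.4, 8.7]
gripper_width: 19.6
```

```bash
python3 -c "
from h import *
x=sensors.state();print(x['ee_pos'],x['ee_rot'],x['force'],x['torque'],x['qpos'].round(1))"
```

```text
[576.18584765 -79.5780908  191.73087942] [ 1.79926510e+02 -4.10333998e-04  9.58377310e+01] [-4.53922512 -3.40407348  8.72286392] [-0.73992481  1.07122919 -0.06636116] [  -9.    20.5   92.5    0.    66.9 -104.9]
```

It's home: the TCP is at 191.7, the tip is 14 mm deep, and it is bottomed at about 10 N. Now I turn clockwise (−z), watching the forces.

>>> servo_tool --motion '[-0.2,-0.2,0,0,0,-0.06,0,0,0,0,0,0,-0.06,0,0,0,0,0,0,-0.06,0,0,0,0,0,0,-0.06,0,0,0,0,0,0,-0.06,0,0,0,0,0,0,0,0]'

```text
time_s: 10.4
ee_pos: [576.1, -79.3, 191.7]
ee_rot: [179.9, -0.1, 78.6]
force: [-3.6, -2.2, 7.6]
gripper_width: 19.6
```

```bash
cat > st.py <<'E'
from h import *
x=sensors.state();print(x['time_s'],x['ee_pos'].round(2),x['ee_rot'].round(2),'F',x['force'].round(1),'T',x['torque'].round(2),x['gripper_width'].round(1),x['qpos'][5].round(1))
E
python3 st.py
```

```text
Traceback (most recent call last):
  File "st.py", line 2, in <module>
    x=sensors.state();print(x['time_s'],x['ee_pos'].round(2),x['ee_rot'].round(2),'F',x['force'].round(1),'T',x['torque'].round(2),x['gripper_width'].round(1),x['qpos'][5].round(1))
                                                                                                                                   ^^^^^^^^^^^^^^^^^^^^^^^^
AttributeError: 'float' object has no attribute 'round'
```

```bash
sed -i "s/x\['gripper_width'\].round(1)/x['gripper_width']/; s/x\['qpos'\]\[5\].round(1)/x['qpos'][5]/" st.py
python3 st.py
```

```text
10.4 [576.14 -79.34 191.72] [ 1.7992e+02 -7.0000e-02  7.8550e+01] F [-3.6 -2.2  7.6] T [-0.48  0.99  0.05] 19.607928950519142 -87.5917272269188
```

>>> servo_tool --motion '[0,0,0,0,0,-0.06,0,0,0,0,0,0,-0.06,0,0,0,0,0,0,-0.06,0,0,0,0,0,0,-0.06,0,0,0,0,0,0,-0.06,0,0,0,0,0,0,0,0]'

```text
time_s: 10.9
ee_pos: [576.2, -79.2, 191.7]
ee_rot: [179.9, -0.1, 61.4]
force: [-4.1, -1.4, 7.4]
gripper_width: 19.6
```

```bash
python3 st.py
```

```text
10.9 [576.16 -79.21 191.74] [ 1.7994e+02 -1.1000e-01  6.1370e+01] F [-4.1 -1.4  7.4] T [-0.34  0.91  0.02] 19.60564331000461 -70.40732432206222
```

>>> servo_tool --motion '[0,0,0,0,0,-0.07,0,0,0,0,0,0,-0.07,0,0,0,0,0,0,-0.07,0,0,0,0,0,0,-0.07,0,0,0,0,0,0,-0.07,0,0,0,0,0,0,-0.07,0,0,0,0,0,0,-0.07,0,0,0,0,0,0,0,0]'

```text
time_s: 11.57
ee_pos: [576.4, -79.0, 191.7]
ee_rot: [-180.0, -0.2, 33.3]
force: [-3.2, -0.8, 7.3]
gripper_width: 19.6
```

```bash
python3 st.py
```

```text
11.5667 [576.38 -78.96 191.74] [-1.7999e+02 -1.6000e-01  3.3270e+01] F [-3.2 -0.8  7.3] T [-0.3   0.78  0.12] 19.576945372434416 -42.313042018555755
```

>>> servo_tool --motion '[0,0,0,0,0,-0.05,0,0,0,0,0,0,-0.05,0,0,0,0,0,0,0,0]'

```text
time_s: 11.82
ee_pos: [576.4, -79.0, 191.7]
ee_rot: [-180.0, -0.2, 27.6]
force: [-3.6, -1.9, 6.7]
gripper_width: 19.8
```

```bash
python3 st.py
```

```text
11.8167 [576.43 -78.95 191.74] [-1.7998e+02 -1.7000e-01  2.7580e+01] F [-3.6 -1.9  6.7] T [-0.27  0.84  0.09] 19.84378516638792 -36.622446992737345
```

>>> servo_tool --motion '[0,0,0,0,0,-0.05,0,0,0,0,0,0,-0.05,0,0,0,0,0,0,0,0]'

```text
time_s: 12.07
ee_pos: [576.5, -78.9, 191.8]
ee_rot: [-180.0, -0.2, 21.8]
force: [-3.9, -1.0, 6.9]
gripper_width: 19.8
```

```bash
python3 st.py
```

```text
12.0667 [576.52 -78.92 191.75] [-179.96   -0.18   21.84] F [-3.9 -1.   6.9] T [-0.26  0.82  0.04] 19.8467562651888 -30.890903247719034
```

>>> servo_tool --motion '[0,0,0,0,0,-0.05,0,0,0,0,0,0,-0.05,0,0,0,0,0,0,0,0]'

```text
time_s: 12.32
ee_pos: [576.6, -78.9, 191.7]
ee_rot: [-179.9, -0.2, 16.1]
force: [-3.6, -0.7, 7.4]
gripper_width: 19.7
```

```bash
python3 st.py
```

```text
12.3167 [576.56 -78.88 191.74] [-179.95   -0.18   16.12] F [-3.6 -0.7  7.4] T [-0.29  0.73  0.06] 19.704865149151495 -25.161271696356202
```

>>> servo_tool --motion '[0,0,0,0,0,-0.04,0,0,0,0,0,0,0,0]'

```text
time_s: 12.48
ee_pos: [576.6, -78.9, 191.7]
ee_rot: [-179.9, -0.2, 13.8]
force: [-3.6, -0.4, 7.8]
gripper_width: 19.5
```

```bash
python3 st.py
```

```text
12.4833 [576.59 -78.86 191.74] [-179.94   -0.18   13.85] F [-3.6 -0.4  7.8] T [-0.23  0.83  0.07] 19.494752736539873 -22.89284385011926
```

>>> servo_tool --motion '[0,0,0,0,0,-0.04,0,0,0,0,0,0,-0.04,0,0,0,0,0,0,0,0]'

```text
time_s: 12.73
ee_pos: [576.6, -78.9, 191.7]
ee_rot: [-179.9, -0.2, 9.3]
force: [-1.9, -0.8, 6.8]
gripper_width: 19.7
```

```bash
python3 st.py
```

```text
12.7333 [576.64 -78.87 191.72] [-179.92   -0.18    9.26] F [-1.9 -0.8  6.8] T [-0.28  0.74  0.06] 19.698399255425677 -18.303800751712288
```

>>> servo_tool --motion '[0,0,0,0,0,-0.04,0,0,0,0,0,0,0,0]'

```text
time_s: 12.9
ee_pos: [576.6, -78.8, 191.8]
ee_rot: [-179.9, -0.2, 7.0]
force: [-2.7, -1.5, 8.2]
gripper_width: 20.0
```

```bash
python3 st.py
```

```text
12.9 [576.64 -78.84 191.75] [-179.92   -0.18    6.99] F [-2.7 -1.5  8.2] T [-0.16  0.73  0.21] 20.00130269285836 -16.032278402756443
```

>>> servo_tool --motion '[0,0,0,0,0,-0.03,0,0,0,0,0,0,0,0]'

```text
time_s: 13.07
ee_pos: [576.7, -78.8, 191.7]
ee_rot: [-179.9, -0.2, 5.3]
force: [-3.9, -1.2, 6.7]
gripper_width: 19.8
```

```bash
python3 st.py
```

```text
13.0667 [576.65 -78.83 191.74] [-179.92   -0.18    5.31] F [-3.9 -1.2  6.7] T [-0.25  0.69  0.27] 19.78242528856235 -14.346741440123347
```

>>> servo_tool --motion '[0,0,0,0,0,-0.03,0,0,0,0,0,0,0,0]'

```text
time_s: 13.23
ee_pos: [576.7, -78.8, 191.8]
ee_rot: [-179.9, -0.2, 3.6]
force: [-2.8, -0.7, 7.0]
gripper_width: 20.2
```

```bash
python3 st.py
python3 - <<'E'
from h import *
s=grab('scene'); cv2.imwrite('pics/tn.png',cv2.resize(s['image'][120:240,200:350,::-1],None,fx=5,fy=5,interpolation=cv2.INTER_CUBIC))
E
```

```text
13.2333 [576.71 -78.84 191.75] [-179.92   -0.18    3.6 ] F [-2.8 -0.7  7. ] T [-0.24  0.76  0.34] 20.215936322686463 -12.631556671370017
```

View pics/tn.png

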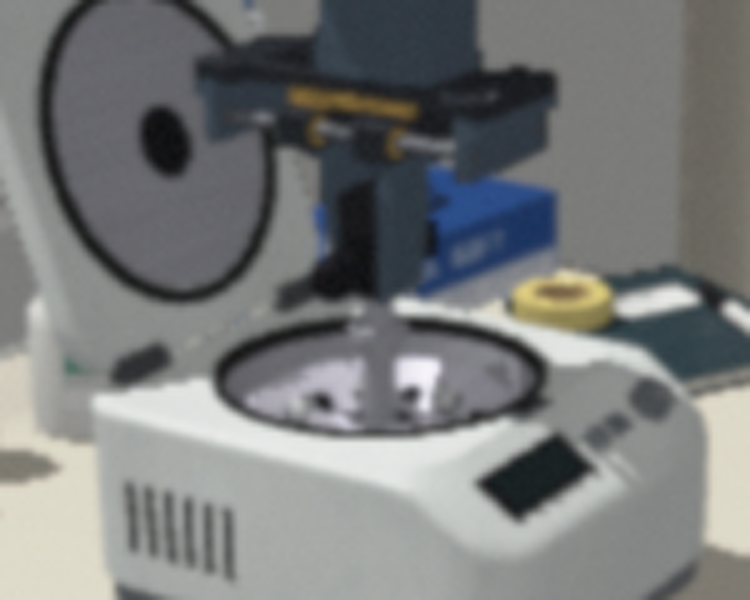

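Torque climbs steadily (0.06 → 0.34 N m) while the tool turns on, well above the 0.12 N m running torque, so this is the stop. I'll add a little more to be sure.

>>> servo_tool --motion '[0,0,0,0,0,-0.04,0,0,0,0,0,0,-0.04,0,0,0,0,0,0,0,0,0,0,0,0,0,0,0]'

```text
time_s: 13.62
ee_pos: [576.7, -78.8, 191.7]
ee_rot: [-179.9, -0.2, -0.9]
force: [-1.8, -1.2, 7.4]
gripper_width: 19.6
```

```bash
python3 st.py
```

```text
13.6167 [576.74 -78.85 191.73] [-179.91   -0.18   -0.91] F [-1.8 -1.2  7.4] T [-0.24  0.68  0.44] 19.58459794243428 -8.116315124461831
```

>>> servo_tool --motion '[0,0,0,0,0,0.05,0,0,0,0,0,0,0.05,0,0,0,0,0,0,0.05,0,0,0,0,0,0,0,0]'

```text
time_s: 13.95
ee_pos: [576.6, -78.8, 191.7]
ee_rot: [-179.9, -0.2, 7.7]
force: [-3.1, -1.3, 6.9]
gripper_width: 20.1
```

```bash
python3 st.py
```

```text
13.95 [576.65 -78.84 191.73] [-179.92   -0.18    7.71] F [-3.1 -1.3  6.9] T [-0.26  0.7   0.11] 20.08586365344447 -16.752672099170308
```

>>> servo_tool --motion '[0,0,1,0,0,0.04,0,0,0,1,0,0,0.02,0,0,0,1,0,0,0,0,0,0,0,0,0,0,0]'

```text
time_s: 14.28
ee_pos: [576.5, -79.0, 193.0]
ee_rot: [-179.9, -0.1, 11.0]
force: [-0.1, 0.3, -1.8]
gripper_width: 19.9
```

```bash
python3 st.py
```

```text
14.2833 [576.46 -78.99 192.98] [-1.7991e+02 -9.0000e-02  1.1000e+01] F [-0.1  0.3 -1.8] T [ 0.15 -0.17 -0.03] 19.877582951205515 -20.044026685493733
```

The wind-up was elastic and the key is free again. I'm drawing it straight out.

>>> servo_tool --motion '[0,0,4,0,0,0,0,0,0,5,0,0,0,0,0,0,8,0,0,0,0,0,0,12,0,0,0,0,0,0,14,0,0,0,0,0,0,14,0,0,0,0,0,0,10,0,0,0,0,0,0,5,0,0,0,0,0,0,0,0,0,0,0]'

```text
time_s: 15.03
ee_pos: [576.4, -80.0, 266.8]
ee_rot: [179.9, -0.2, 11.0]
force: [-0.7, -1.3, -2.4]
gripper_width: 20.1
```

```bash
python3 st.py
python3 - <<'E'
from shaft import *
x=sensors.state(); s=grab('scene'); shaft(s,x['ee_pos'])
cv2.imwrite('pics/out.png',cv2.resize(s['image'][110:230,200:350,::-1],None,fx=5,fy=5,interpolation=cv2.INTER_CUBIC))
E
```

```text
15.0333 [576.41 -79.97 266.84] [ 1.7994e+02 -1.7000e-01  1.1040e+01] F [-0.7 -1.3 -2.4] T [ 0.03 -0.07 -0.  ] 20.130349912655202 -20.071141914256653
50 pred 275.5 obs 272 278 275.0 depth -3.9 7
56 pred 275.5 obs 272 278 275.0 depth -6.6 7
62 pred 275.6 obs 272 278 275.0 depth -4.7 7
68 pred 275.6 obs 272 278 275.0 depth -4.6 7
74 pred 275.7 obs 272 278 275.0 depth -7.4 7
80 pred 275.7 obs 272 278 275.0 depth -5.6 7
86 pred 275.8 obs 273 278 275.5 depth -6.1 6
92 pred 275.8 obs 273 278 275.5 depth -5.7 6
98 pred 275.9 obs 273 278 275.5 depth -2.3 6
```

View pics/out.png

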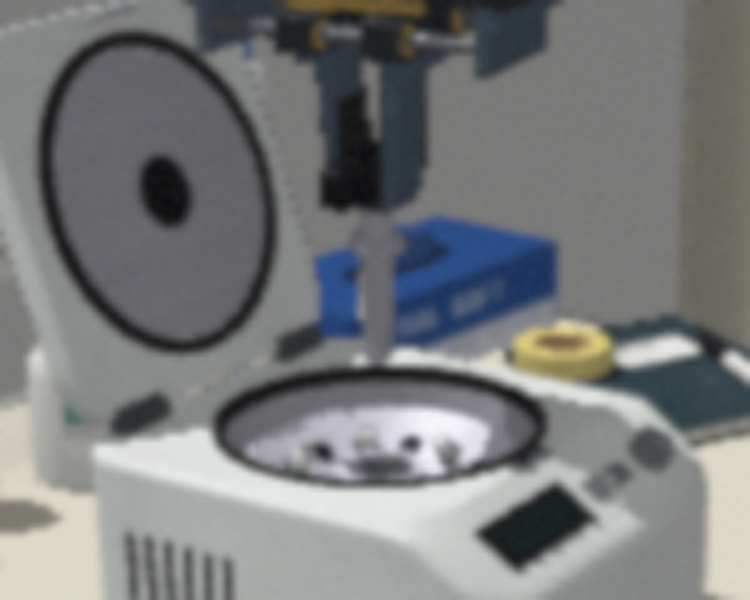

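The key is out, straight, and clear of the rim. Returning to the rack.

>>> servo_tool --motion '[-8.1,37.2,0,0,0,0.085,0,-8.1,37.2,0,0,0,0.085,0,-8.1,37.2,0,0,0,0.085,0,-8.1,37.2,0,0,0,0.085,0,-8.1,37.2,0,0,0,0.085,0,-8.1,37.2,0,0,0,0.085,0,-8.1,37.2,0,0,0,0.085,0,-8.1,37.2,0,0,0,0.085,0,-8.1,37.2,0,0,0,0.085,0,-8.1,37.2,0,0,0,0.085,0]'

```text
time_s: 15.92
ee_pos: [493.6, 293.6, 264.1]
ee_rot: [-179.9, 0.1, 60.0]
force: [0.7, 1.1, -2.4]
gripper_width: 19.9
```

>>> servo_tool --motion '[-8.1,37.2,0,0,0,0.085,0,-8,37,0,0,0,0.085,0,0,0,-25,0,0,0,0,0,0,-25,0,0,0,0,0,0,-10,0,0,0,0,0,0,0,0,0,0,0,0,0,0,0,0,0,0]'

```text
time_s: 16.5
ee_pos: [478.8, 365.9, 204.8]
ee_rot: [-180.0, 0.1, 69.5]
force: [-0.6, 0.2, -1.9]
gripper_width: 19.9
```

```bash
python3 st.py
python3 - <<'E'
from shaft import *
x=sensors.state(); s=grab('scene'); shaft(s,x['ee_pos'])
u0,v0,k=120,215,7
a=cv2.resize(s['image'][v0:v0+85,u0:u0+110,::-1],None,fx=k,fy=k,interpolation=cv2.INTER_CUBIC)
for P,c in[((480.2,366.9,80),(0,255,0)),(x['ee_pos']-[0,0,105.9],(0,0,255))]:
    cv2.circle(a,tuple(map(int,(proj(s,P)[0]-[u0,v0]+.5)*k)),3,c,-1)
cv2.imwrite('pics/ret.png',a)
E
```

```text
16.5 [478.77 365.91 204.77] [-1.7995e+02  7.0000e-02  6.9460e+01] F [-0.6  0.2 -1.9] T [ 0.07 -0.18 -0.03] 19.858548307712955 -33.16238047541239
50 pred 170.0 obs 164 174 169.0 depth -10.0 11
56 pred 170.3 obs 165 174 169.5 depth -5.9 10
62 pred 170.7 obs 165 175 170.0 depth -6.5 11
68 pred 171.0 obs 166 175 170.5 depth -5.8 10
74 pred 171.4 obs 166 175 170.4 depth -4.9 9
80 pred 171.7 obs 167 176 171.5 depth -4.6 10
86 pred 172.0 obs 167 175 171.0 depth -6.8 9
92 pred 172.4 obs 168 176 172.0 depth -2.9 9
98 pred 172.7 obs 168 176 172.2 depth -2.5 8
```

View pics/ret.png

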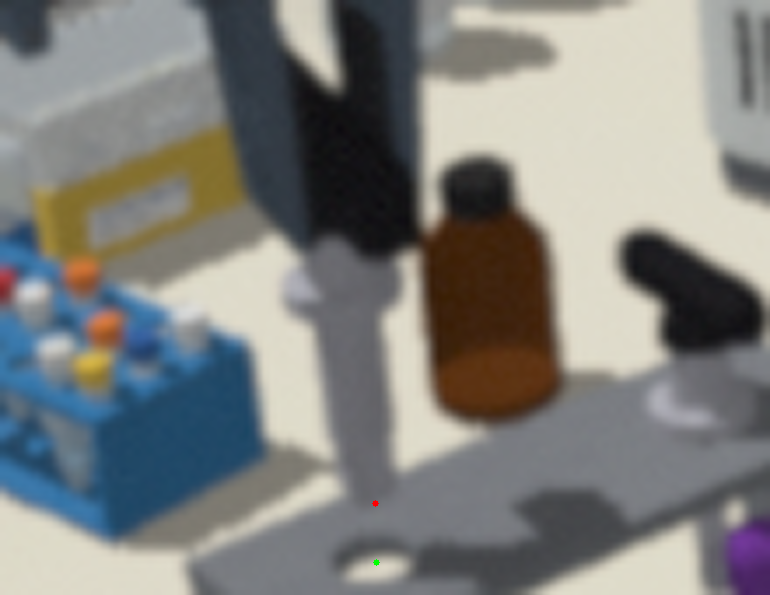

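>>> servo_tool --motion '[0.7,0.8,-6,0,0,0,0,0,0,-8,0,0,0,0,0,0,-8,0,0,0,0,0,0,-6,0,0,0,0,0,0,-4,0,0,0,0,0,0,0,0,0,0,0,0,0,0,0,0,0,0]'

```text
time_s: 17.13
ee_pos: [479.4, 367.1, 172.9]
ee_rot: [-180.0, 0.0, 69.5]
force: [-0.3, 0.1, -1.8]
gripper_width: 19.9
```

>>> servo_tool --motion '[0,0,-4,0,0,0,0,0,0,-4,0,0,0,0,0,0,-4,0,0,0,0,0,0,0,0,0,0,0,0,0,0,0,0,0,0]'

```text
time_s: 17.55
ee_pos: [479.3, 367.0, 160.8]
ee_rot: [-180.0, 0.0, 69.5]
force: [1.0, -0.1, -2.2]
gripper_width: 19.5
```

Entering the hole with no contact force. Continuing down.

>>> servo_tool --motion '[0,0,-5,0,0,0,0,0,0,-7,0,0,0,0,0,0,-7,0,0,0,0,0,0,-7,0,0,0,0,0,0,-4,0,0,0,0,0,0,-2,0,0,0,0,0,0,0,0,0,0,0,0,0,0,0,0,0,0]'

```text
time_s: 18.22
ee_pos: [479.6, 367.2, 129.1]
ee_rot: [180.0, -0.0, 69.5]
force: [-0.7, -0.2, -1.6]
gripper_width: 19.6
```

>>> servo_tool --motion '[0,0,-2,0,0,0,0,0,0,-2,0,0,0,0,0,0,0,0,0,0,0,0,0,0,0,0,0,0]'

```text
time_s: 18.55
ee_pos: [479.5, 367.2, 125.2]
ee_rot: [180.0, -0.0, 69.5]
force: [-0.3, 0.5, -1.9]
gripper_width: 19.7
```

>>> servo_tool --motion '[0,0,-0.7,0,0,0,0,0,0,-0.6,0,0,0,0,0,0,0,0,0,0,0,0,0,0,0,0,0,0]'

```text
time_s: 18.88
ee_pos: [479.5, 367.2, 123.9]
ee_rot: [180.0, -0.0, 69.5]
force: [-0.9, -0.4, -1.9]
gripper_width: 19.9
```

>>> servo_tool --motion '[0,0,-0.4,0,0,0,0,0,0,0,0,0,0,0,0,0,0,0,0,0,0]'

```text
time_s: 19.13
ee_pos: [479.6, 367.2, 123.9]
ee_rot: [180.0, -0.0, 69.5]
force: [-1.0, -0.8, 2.0]
gripper_width: 19.7
```

Seated: the TCP is at 123.9, the same as when grasped, and the weight has transferred to the plate. Opening gently with a light grip setting.

>>> servo_tool --motion '[0,0,0,0,0,0,24,0,0,0,0,0,0,27,0,0,0,0,0,0,32,0,0,0,0,0,0,45,0,0,0,0,0,0,60,0,0,0,0,0,0,80,0,0,0,0,0,0,100,0,0,0,0,0,0,100,0,0,0,0,0,0,100,0,0,0,0,0,0,100]' --newtons 10

```text
time_s: 19.97
ee_pos: [479.5, 367.1, 123.5]
ee_rot: [180.0, -0.0, 69.5]
force: [-0.0, 0.1, 0.3]
gripper_width: 72.9
```

>>> servo_tool --motion '[0,0,8,0,0,0,100,0,0,12,0,0,0,100,0,0,16,0,0,0,100,0,0,20,0,0,0,100,0,0,25,0,0,0,100,0,0,25,0,0,0,100,0,0,15,0,0,0,100,0,0,0,0,0,0,100]'

```text
time_s: 20.63
ee_pos: [481.0, 368.3, 249.2]
ee_rot: [179.7, -0.4, 69.5]
force: [0.5, 1.2, -0.3]
gripper_width: 91.2
```

Backing off toward the middle so the top camera has a clear view, then checking.

>>> servo_tool --motion '[-4,-30,2,0,0,-0.06,100,-4,-36,2,0,0,-0.06,100,-4,-36,2,0,0,-0.06,100,-4,-36,2,0,0,-0.06,100,-4,-36,2,0,0,-0.06,100,-4,-36,2,0,0,-0.06,100,-4,-36,2,0,0,-0.06,100,-4,-36,0,0,0,-0.06,100,-4,-36,0,0,0,-0.06,100,-4,-36,0,0,0,-0.06,100]'

```text
time_s: 21.47
ee_pos: [438.3, 11.6, 257.8]
ee_rot: [-180.0, 0.1, 35.0]
force: [1.4, -0.7, -0.8]
gripper_width: 91.3
```

>>> servo_tool --motion '[-4,-36,0,0,0,-0.06,100,-4,-36,0,0,0,-0.06,100,-4,-36,0,0,0,-0.06,100,-4,-36,0,0,0,-0.06,100,-4,-36,0,0,0,-0.06,100,-4,-36,0,0,0,-0.06,100,-4,-36,0,0,0,-0.06,100,-4,-30,0,0,0,-0.06,100,0,0,0,0,0,0,100,0,0,0,0,0,0,100]'

```text
time_s: 22.3
ee_pos: [406.7, -269.7, 257.4]
ee_rot: [-179.9, 0.1, 7.5]
force: [-0.3, 0.3, 0.5]
gripper_width: 91.3
```

```bash
python3 st.py
python3 - <<'E'
from h import *
import pickle
s=grab('scene','end_s.png'); f=grab('top','end_t.png')
a=cv2.resize(s['image'][180:350,120:320,::-1],(390,332),interpolation=cv2.INTER_CUBIC)
b=cv2.resize(f['image'][160:260,130:250,::-1],(398,332),interpolation=cv2.INTER_CUBIC)
cv2.imwrite('pics/end.png',np.hstack([a,b]))
t0=pickle.load(open('top0.pkl','rb')); s0=pickle.load(open('scene0.pkl','rb'))
for n,A,B,bx in [('bottle',t0,f,(200,225,170,195)),('timer',t0,f,(375,400,222,245)),('small',t0,f,(183,215,215,248)),('large',t0,f,(138,165,205,245)),('purple',t0,f,(155,255,245,290)),('large_s',s0,s,(155,195,255,305)),('small_s',s0,s,(200,235,245,275))]:
    u0,u1,v0,v1=bx; d=abs(A['image'][v0:v1,u0:u1].astype(int)-B['image'][v0:v1,u0:u1]).max(2); print(n,d.mean().round(1),(d>40).sum())
E
```

```text
22.3 [ 406.66 -269.69  257.38] [-1.799e+02  8.000e-02  7.460e+00] F [-0.3  0.3  0.5] T [ 0.05 -0.12 -0.03] 91.29054979669372 -42.382073450858144
bottle 4.1 0
timer 67.4 478
small 3.6 0
large 5.7 0
purple 4.8 0
large_s 11.1 103
small_s 8.7 0
```

View pics/end.png

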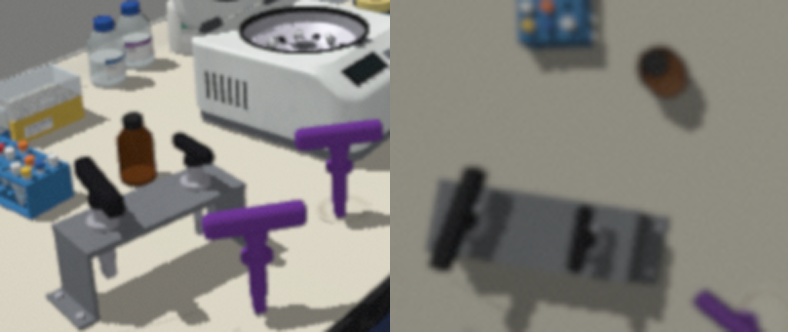

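View pics/end_t.png

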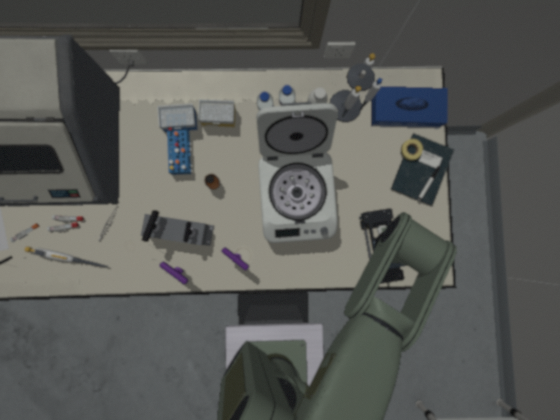

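The large key hangs upright again at top px (150,226), matching the start image. The small key, bottle and purple decoys are unchanged. The gripper hides the timer from above, so I'll check it in the scene view and then hand in.

Run:
```python
from h import *
a=cv2.imread('pics/scene0.png').astype(int);b=cv2.imread('pics/end_s.png').astype(int)
d=abs(a-b)[198:220,355:388].max(2);print(d.mean(),(d>40).sum())
cv2.imwrite('pics/tm.png',cv2.resize(np.hstack([a,b])[190:225].astype(np.uint8)[:,list(range(340,400))+list(range(900,960))],None,fx=6,fy=6))
```

```text
11.585399449035812 0
```

View pics/tm.png

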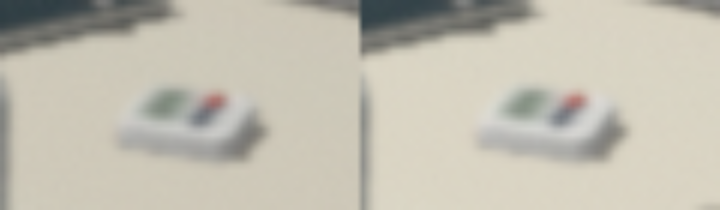

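The timer is in the same place in the before and after crops. Handing in.

```bash
python3 -c "
from workcell import env
print(env.job_done())"
```

```text
the job is handed in; nothing more can be done
None
```

The rotor screw is turned to its stop, and the large key is back in its rack hole, hanging upright on its collar. I handed the job in at about 22 s on the robot's clock, against the 58 s limit.

- **Fit:** The key dropped in without searching. It went 14 mm deep and bottomed under about 10 N.
- **Turn:** I turned the tool about 97° clockwise; the last 9° or so was spring in the grip. Torque then rose steadily from about 0.06 to 0.44 N m, well above the 0.12 N m running torque, so I took this as the stop. The stop came about 3–10° later than my image-based estimate of the housing angle predicted, which I put down to that spring. I had no direct reading of the screw angle.
- **Return:** The key seated at the height it was grasped from, to within the reading, and the weight passed to the plate before I opened the jaws. The largest force I read at the end of any move was about 10 N.
- **Surroundings:** In the last pictures the small key, bottle and purple look-alikes match the start images. The gripper hid the timer in the top view, but it is unmoved in the scene view. One comparison disagreed: around the large key, 103 pixels in the scene view differ from the start. I judged that a slight change in how it hangs, because the top view shows no such change.

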